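# Bring the lacquered pendant over the curing lamp and still it

## Task

Grip the trolley's push handle, draw the hanging lamp pendant out of its parking clip and bring it along the overhead track over the round curing lamp. Its lacquer is soft, so nothing may touch the tube or the shade: steady it with the trolley alone, never letting it swing out more than 20 degrees, until the shade has hung centred over the lamp, within 20 mm, for three seconds on end. Then let go and leave it hanging there without a swing, with the clip stand, the vase and the other things on the bench undisturbed.

Things in the scene. Friction and masses are not known exactly. Their poses are not given: they have to be found in the camera images.
- trolley (a joint): Position (m) of the trolley on the straight overhead track, which runs along world y, 1.04 m up, on uprights at the bench's ends. 0: parked at the clip; positive: towards +y, where the curing lamp is; stops at -0.05 and 0.72. Trolley with drop bar and handle: nominally 1.4 kg, rolling friction about 0.9 N, so it stays where it is let go.
- handle (a point): Middle of the trolley's push handle: level black rubber grip along x, 26 mm thick, 120 mm long, 240 mm above the bench. A 20 mm steel drop bar from the trolley, 130 mm farther in +x, carries it; its end towards the robot is free. It moves only along y, always with the same y as the pendant's pivot. Grip from above, fingers closing along y. Axes as the world's.
- pendant: Hanging pendant: 16 mm brass tube with a white glass bell shade (152 mm wide, 150 tall) at its foot. Origin: centre of the shade's lower rim, 110 mm up; it hangs 820 mm below its pivot on the trolley, which is 240 mm in +x of handle. Swings along y only: roll = swing (rad), positive with the shade towards +y. About 0.85 kg, like a simple pendulum 0.76 m long (period 1.75 s), almost undamped.
- clip_mouth (a point): Centre of the parking clip, 330 mm up: two sprung jaws with black rollers that hold the tube at the start, open towards +y. When the trolley is pushed to +y they hold the tube until it is about 0.05 to 0.15 rad out of plumb, then it slips out with a jerk and swings. The clip's post stands 170 mm to the -y side.
- clip: The clip's loose stand, 3.2 kg: round foot 150 mm across and thin post, both 170 mm to the -y side of the origin, which lies on the bench under the clip's mouth.
- lamp_centre (a point): Centre of the round face, 36 mm above the bench, of the curing lamp: a flat grey puck with a steel rim fixed on the bench, 184 mm across, 42 mm tall, with a small switch box on its +x side; 0.38 to 0.52 m from the clip in +y, at the same x as the pendant's pivot.
- vase: Green glass vase, 100 mm wide and 190 mm tall, loose on the bench, 0.20 to 0.23 m in +y and 0.06 to 0.09 m in -x of the lamp's centre: too wide an overshoot of the shade would hit it. Origin: centre of its foot.
- bowl: Steel bowl, 140 mm wide, 60 mm tall, loose, not needed. Origin: centre of its foot.
- mug: White mug, 80 mm wide, 85 mm tall, loose, not needed. Origin: centre of its foot.
- paddle: Graphite paddle with wooden handle, 310 mm long, lying flat, not needed. Origin: on the bench near its middle.
- graphite: Black graphite block, 150 x 50 x 18 mm, lying flat, not needed. Origin: centre of its underside.
- jacks: Steel glassblower's jacks (spring tongs), 245 mm long, lying flat, not needed. Origin: on the bench near the middle.
- shears: Dark steel shears, 205 mm long, lying flat, not needed. Origin: on the bench near the pivot.
There are look-alikes about, which are no part of the job. Leave any green look-alike of the part that bears lamp_centre alone.

How it is judged:
By the outcome, as a careful person would: the job done as asked, in the order asked, and still so for the second after the job is handed in, with the robot touching nothing.
It also fails if it takes over 46 s, if anything falls off the work surface, if the arm or the gripper's body presses on something with over 40 N, if the wrist force passes 120 N, or if a joint passes its speed limit or range.

## Robot

A 6-joint arm with a two-finger parallel gripper is mounted at the origin on the work surface. World frame = base frame: x ahead of the robot, y to its left, z up, the work surface at z = 0. Lengths are in m, angles in rad, forces in N, time in s.
With the tool pointing down it reaches from about 0.15 to 0.775 m from the base axis. Payload 6.1 kg.
Tool frame: the origin (TCP) lies where the fingers leave the gripper's body, on its centre line; the fingertips stand 73 mm ahead of it and the grasp point (between the pads) lies 54 mm ahead of it; z points along the fingers, y is the line along which they close (so a half turn about z gives the same grasp; the last joint's range is limited). The gripper opens to 85 mm and grips with 20 to 120 N. Pads are 22 mm wide; open, the fingers measure 114 mm over their backs; the gripper's body (76 mm by 85 mm) begins 54 mm behind the grasp point. The pads swing forward as they close: fully open they stand 13 mm farther back than shut.
Start: joints at [1.319, 0.126, -0.04, 1.405, 0, 1.571], TCP at [0.131, 0.508, 0.304] pointing down, gripper open.
Joint ranges: [-2.72, 2.72], [-0.95, 1.95], [-1.27, 1.35], [-1.78, 2.02], [-1.46, 1.47], [-3.14, 3.14]. Speed limits (rad/s): [2.39, 2.39, 3.01, 3.14, 3.14, 3.14].

## Interface

Orientations are given as a rotation vector (axis times angle).
In Python, from cell import bot, get_image, camera_params, finder gives the robot as it stands.
- The arm moves only by the shell command python3 -m jog 'ROWS'. ROWS is JSON, a list of rows, each a list of 3 entries, a list of its own where there are three numbers: the shift along the world's x, y, z normalised to -1 to 1, where 1 is 0.025 m, then the turn, a rotation vector about the world's x, y, z normalised to -1 to 1, where 1 is pi rad, then the closure, from -1 (fully open) to 1 (shut). In form: [[[x, y, z], [rx, ry, rz], hand], ...]. A call has 1 to 5 rows; each row shifts and turns the commanded pose from where the row before left it; what a row does not reach is not made up. A row lasts 1/12 s, in which the tool goes at most 41.7 mm and 7.16 degrees, less where a joint would pass 70% of its speed; a pose out of reach is approached as far as the arm can. A call with a number of a shift or a turn outside -1 to 1 is refused whole. A call with a gripper value outside its range is refused whole. The fingers move at their own pace and stop on an object; the grip force is fixed at half the most. Time passes only in rows, so rows that do not move let the fingers close. It gives the time, the measured TCP pose, the force, the opening and the grip force at its end, in the units of the state.
- bot.observe(): the state, without advancing time (a new reading comes with each control period).
- get_image(name): name is "side" or "top"; returns the picture (384x512x3 uint8, red, green, blue); there is no depth.
- camera_params(name): a dict with "K" (3x3 intrinsics, pixels), "camera_from_world" (4x4, takes a point from world to camera coordinates). Camera axes: x right, y down, z forward; pixel columns grow to the right and rows downward; lengths in m; the calibration is good to about 2 mm. A picture is of the moment at which its call begins. camera_params takes no time and is no camera call.
- bot.close_job(): hands the job in; it is judged then, once.
Trained networks look in the newest picture that a camera, given by its name, has taken for a name from the list of things; names that differ only in an ending like _2 or _b are one class to them, and where a whole thing is asked for, a point or a joint stands for the part that bears it (a point fixed in the world has none). Each returns a list of dicts, best first, with "p" (0 to 1); they miss things now and then, are a little off and sometimes report something else, mostly with a low value. They report only what shows in the picture. A call takes as long as a camera call. They do not tell look-alikes from the thing itself.
- finder.masks_of(thing, camera): "pixels" (384x512 bool, what is visible of it) and "at" ([column, row] in pixels, amid what is visible of it).
The state is a dict: "t": time; "joint_pos": joint angles; "joint_velocities": joint speeds; "joint_efforts": joint torques, N m; "tool_pos": TCP position; "orientation": TCP orientation; "contact_force": force on the tool from outside, world axes, zero at the start; "ft_torque": the same for the moment, N m; "grip_width": finger opening in m; "gripper_force": force on a finger pad.
Only numpy, scipy, OpenCV 4.12 (cv2) and the standard library are available. Lean on these libraries where they do the work, as an engineer would, in place of code of your own. Each camera call takes 0.05 s, during which the arm holds its last target. There are 200 camera calls.

## Working session

There is one attempt and no reset: what is moved stays moved. The work goes in short steps, Python scripts to look and compute and a shell command to move; the robot and the scene stay as the last step left them, time stands still between calls to the robot, and variables do not carry over. Pictures are saved under pics/ and viewed, at most 10 in all, crops included, and the job is handed in when it is done.

```bash
ls; mkdir -p pics
cat > h.py <<'E'
import numpy as np,cv2
from cell import bot,get_image,camera_params,finder
def ray(cam,uv):
    P=camera_params(cam);M=np.array(P["camera_from_world"]);K=np.array(P["K"])
    R=M[:3,:3];c=-R.T@M[:3,3];d=R.T@np.linalg.inv(K)@[uv[0],uv[1],1];return c,d
def at(cam,uv,ax,val):
    c,d=ray(cam,uv);return c+d*(val-c[ax])/d[ax]
def proj(cam,p):
    P=camera_params(cam);M=np.array(P["camera_from_world"]);q=np.array(P["K"])@(M[:3,:3]@p+M[:3,3]);return q[:2]/q[2]
E
python3 - <<'E'
from h import *
a=[get_image(c)[:,:,::-1] for c in("side","top")]
for c,i in zip(("side","top"),a): cv2.imwrite(f"pics/{c}0.png",cv2.resize(i,(800,600)))
s=bot.observe();print(s["t"],s["tool_pos"],s["orientation"],s["contact_force"])
for c in("side","top"):
    print(c,ray(c,(256,192)))
    for n in("handle","pendant","lamp_centre","clip_mouth","clip","vase","trolley"):
        try: print(n,[(np.round(d["at"]),round(d["p"],2),int(d["pixels"].sum())) for d in finder.masks_of(n,c)])
        except Exception as e: print(n,e)
E
```

```text
pics
0.1 [0.13073155 0.50819697 0.3032182 ] [-3.94419889e-01 -3.11656098e+00  2.22031409e-03] [-0.15338433  0.62227127  0.77450829]
side (array([ 0.13270424, -0.98099432,  1.11786264]), array([ 0.22888249,  0.70876876, -0.6673116 ]))
handle [(array([415., 203.]), 0.81, 9078)]
pendant [(array([409., 248.]), 0.87, 5035)]
lamp_centre [(array([158., 190.]), 0.68, 1960), (array([410., 208.]), 0.65, 8594), (array([323., 195.]), 0.58, 2127)]
clip_mouth [(array([425., 333.]), 0.75, 4879)]
clip [(array([425., 333.]), 0.81, 4774)]
vase [(array([286., 147.]), 0.62, 1234), (array([325., 197.]), 0.18, 2139)]
trolley [(array([308., 251.]), 0.69, 1235), (array([407., 205.]), 0.56, 8976)]
top (array([ 0.33861671, -0.03854349,  1.55807673]), array([ 0.0857511 ,  0.01550584, -0.99622819]))
handle [(array([441.,  75.]), 0.92, 6943)]
pendant [(array([362., 108.]), 0.65, 2301)]
lamp_centre [(array([233., 129.]), 0.71, 2017), (array([172., 270.]), 0.7, 2300)]
clip_mouth [(array([390., 118.]), 0.88, 1555), (array([159., 187.]), 0.38, 469)]
clip [(array([392., 120.]), 0.88, 1523)]
vase [(array([174., 136.]), 0.67, 756), (array([444.,  73.]), 0.25, 6785)]
trolley [(array([442.,  77.]), 0.73, 6830)]
```

View pics/side0.png

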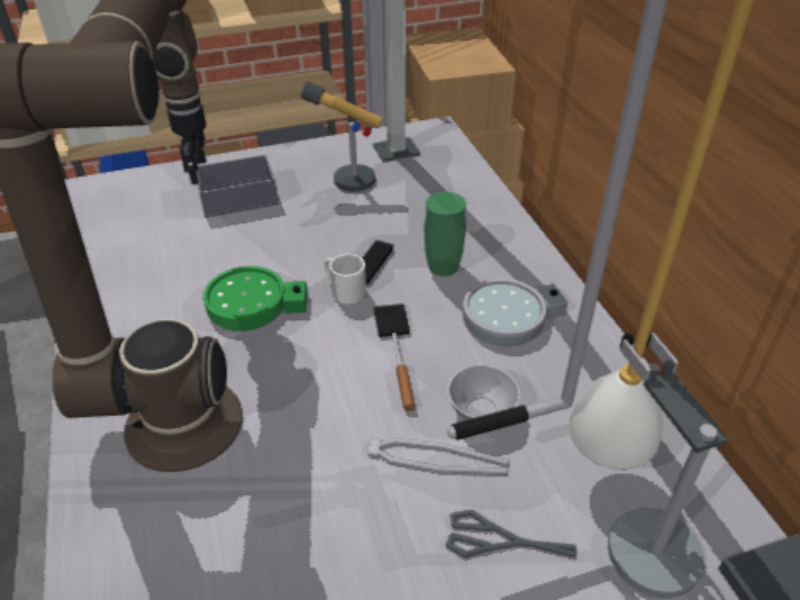

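View pics/top0.png

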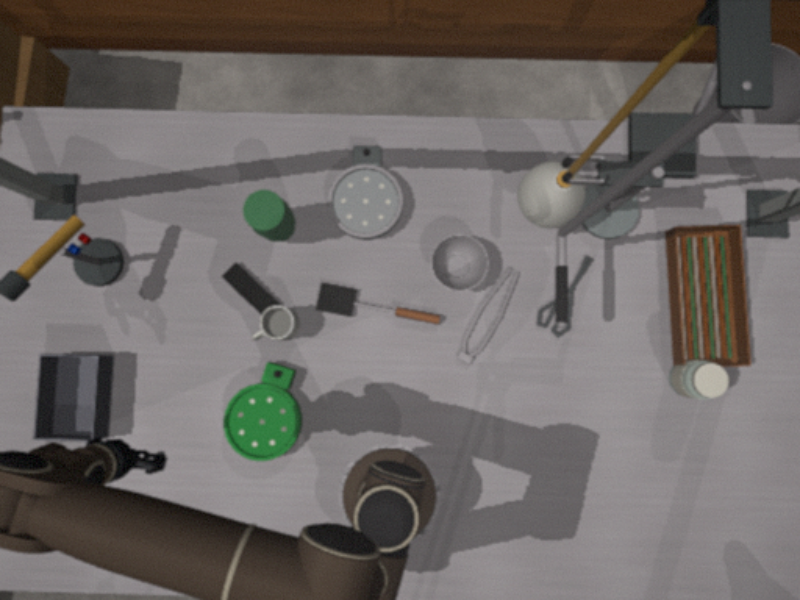

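The side view shows the black grip from (452,432) to (527,413), the grey lamp at (505,310) and the vase at (445,235). There are two lamp candidates: the grey puck at side (505,310) / top (367,201), and the green one at side (245,297) / top (263,420). The grey one fits: it has a steel rim, its switch box is on the +x side, and it is in line with the pendant. Next I measure and confirm it in a crop.

Run:
```python
from h import *
t=get_image("top");s=get_image("side")
k=512/800
# lamp
for c,uv in(("top",(233,129)),("side",(323,195))):
    m=[d for d in finder.masks_of("lamp_centre",c) if np.hypot(*(np.array(d["at"])-uv))<12][0]["pixels"].astype(np.uint8)
    m=cv2.morphologyEx(m,cv2.MORPH_OPEN,cv2.getStructuringElement(cv2.MORPH_ELLIPSE,(17,17)))
    ct=max(cv2.findContours(m,0,1)[0],key=cv2.contourArea);e=cv2.fitEllipse(ct);print(c,"lamp ellipse",e,at(c,e[0],2,.036), at(c,e[0],2,.021))
# grip: dark pixels near
def grip(c,img,lo,hi):
    x0,y0=lo;x1,y1=hi;g=cv2.cvtColor(img,cv2.COLOR_RGB2GRAY)[y0:y1,x0:x1]
    n,l,st,ce=cv2.connectedComponentsWithStats((g<50).astype(np.uint8));i=1+st[1:,4].argmax()
    pts=np.argwhere(l==i)[:,::-1]+[x0,y0];r=cv2.minAreaRect(pts.astype(np.float32));print(c,r,at(c,r[0],2,.24))
    b=cv2.boxPoints(r);print([np.round(at(c,q,2,.24),3) for q in b]);return r[0]
a=grip("top",t,(345,162),(375,215));b=grip("side",s,(285,255),(340,285))
c1,d1=ray("top",a);c2,d2=ray("side",b);q=np.linalg.lstsq(np.c_[d1,-d2],c2-c1,rcond=None)[0];print("handle tri",c1+d1*q[0],c2+d2*q[1])
cv2.imwrite("pics/crop.png",np.hstack([cv2.resize(t[80:220,150:400,::-1],(400,224),interpolation=2),cv2.resize(s[170:310,260:510,::-1],(400,224),interpolation=2)]))
```

```text
top lamp ellipse ((234.2318878173828, 125.77757263183594), (45.30125427246094, 56.8599853515625), 0.3211798071861267) [0.72352771 0.07567412 0.036     ] [0.72732099 0.07679973 0.021     ]
side lamp ellipse ((325.4399719238281, 198.2880401611328), (41.83361053466797, 64.48918914794922), 85.19107818603516) [0.72147209 0.06098221 0.036     ] [0.72963534 0.07542919 0.021     ]
top ((359.0, 175.0), (8.0, 4.0), 90.0) [ 0.51673157 -0.35580451  0.24      ]
[array([ 0.53 , -0.349,  0.24 ]), array([ 0.53 , -0.362,  0.24 ]), array([ 0.504, -0.362,  0.24 ]), array([ 0.503, -0.349,  0.24 ])]
side ((313.8070068359375, 269.8666076660156), (10.12883186340332, 47.335750579833984), 75.25643920898438) [ 0.47808893 -0.35832557  0.24      ]
[array([ 0.422, -0.343,  0.24 ]), array([ 0.542, -0.344,  0.24 ]), array([ 0.535, -0.373,  0.24 ]), array([ 0.417, -0.372,  0.24 ])]
handle tri [ 0.51771836 -0.35756219  0.23269761] [ 0.48365045 -0.34829911  0.2258643 ]
```

View pics/crop.png

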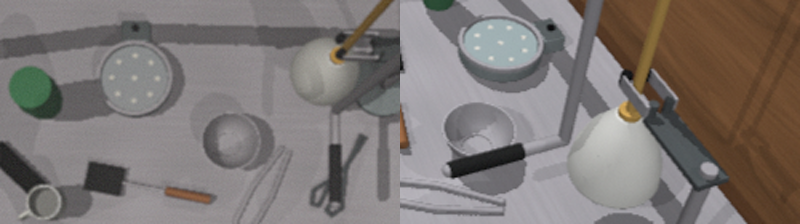

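The crop confirms the grey puck: steel rim, box on the far +x side. Grip centre is about (0.478, -0.358), and pivot x of 0.72 matches the lamp's x. I start towards the handle.

```bash
python3 -m jog '[[[0.4,-1,0.8],[0,0,0.02],-1],[[0.4,-1,0.8],[0,0,0.02],-1],[[0.4,-1,0.8],[0,0,0.02],-1],[[0.4,-1,0.6],[0,0,0.02],-1],[[0.4,-1,0],[0,0,0],-1]]'
python3 - <<'E'
from h import *
print(np.round(bot.observe()["joint_pos"],3), bot.observe()["orientation"])
t=get_image("top");s=get_image("side")
for c,i,(u,v),r in(("top",t,(235,128.6),24),("side",s,(323,196),26)):
    u=int(u);v=int(v);g=cv2.resize(cv2.cvtColor(i,cv2.COLOR_RGB2GRAY)[v-r:v+r,u-r:u+r],None,fx=8,fy=8,interpolation=2)
    h=cv2.morphologyEx(g,cv2.MORPH_TOPHAT,np.ones((49,49),np.uint8))
    n,l,st,ce=cv2.connectedComponentsWithStats((h>15).astype(np.uint8))
    for k in range(1,n):
        if 60<st[k,4]<1500: print(c,st[k,4],np.round(at(c,(ce[k]+.5)/8+[u-r-.5,v-r-.5],2,.036)[:2],4))
E
```

```text
t: 1.42
tool_pos: [0.1813, 0.3828, 0.382]
orientation: [-0.004, 3.139, 0.007]
contact_force: [0.4, 0.4, -0.2]
grip_width: 0.0855
gripper_force: 0.0
[ 1.129 -0.056 -0.057  1.565 -0.     1.126] [-0.00418611  3.13948663  0.00658514]
top 631 [0.7687 0.0778]
top 648 [0.7524 0.117 ]
top 645 [0.7525 0.0391]
top 244 [ 0.7209 -0.0079]
top 605 [0.7138 0.133 ]
top 719 [0.7138 0.0779]
top 740 [0.7136 0.0229]
top 702 [0.6743 0.1169]
top 669 [0.6749 0.0395]
top 681 [0.6589 0.0777]
top 261 [0.6521 0.1396]
top 114 [0.6461 0.1316]
top 278 [ 0.6429 -0.016 ]
top 1034 [0.6281 0.011 ]
top 529 [0.6245 0.1244]
side 343 [0.6869 0.2314]
side 438 [0.826  0.1857]
side 86 [0.7116 0.1821]
side 170 [0.7033 0.1736]
side 363 [0.836  0.1227]
side 172 [0.7154 0.165 ]
side 498 [0.7156 0.1285]
side 561 [0.7543 0.1132]
side 569 [0.6773 0.1128]
side 459 [0.7707 0.0745]
side 498 [0.7163 0.0741]
side 538 [0.6611 0.0746]
side 520 [0.755 0.035]
side 584 [0.6764 0.0353]
side 918 [0.6097 0.0409]
side 418 [0.7158 0.0195]
side 464 [ 0.7669 -0.0189]
side 430 [ 0.617  -0.0175]
side 1016 [ 0.7017 -0.0467]
side 577 [ 0.6447 -0.0289]
side 72 [ 0.7455 -0.0629]
```

Lamp centre: both views agree on (0.715, 0.076). I carry on.

```bash
python3 -m jog '[[[0.4,-1,0],[0,0,0],-1],[[0.4,-1,0],[0,0,0],-1],[[0.4,-1,0],[0,0,0],-1],[[0.4,-1,0],[0,0,0],-1],[[0.4,-1,0],[0,0,0],-1]]' 
python3 -m jog '[[[0.4,-1,0],[0,0,0],-1],[[0.4,-1,0],[0,0,0],-1],[[0.4,-1,0],[0,0,0],-1],[[0.4,-1,0],[0,0,0],-1],[[0.4,-1,0],[0,0,0],-1]]' |head -3
python3 -m jog '[[[0.4,-1,0],[0,0,0],-1],[[0.4,-1,0],[0,0,0],-1],[[0.4,-1,0],[0,0,0],-1],[[0.4,-1,0],[0,0,0],-1],[[0.4,-1,0],[0,0,0],-1]]' |head -3
python3 -m jog '[[[0.4,-1,0],[0,0,0],-1],[[0.4,-1,0],[0,0,0],-1],[[0.4,-1,0],[0,0,0],-1],[[0.4,-1,0],[0,0,0],-1],[[0.4,-1,0],[0,0,0],-1]]' |head -3
python3 -m jog '[[[0.4,-1,0],[0,0,0],-1],[[0.4,-1,0],[0,0,0],-1],[[0.4,-1,0],[0,0,0],-1],[[0.4,-1,0],[0,0,0],-1],[[0.4,-1,0],[0,0,0],-1]]'; python3 -c "
from h import *
print(np.round(bot.observe()['joint_pos'],3))"
```

```text
t: 1.93
tool_pos: [0.2309, 0.2578, 0.3786]
orientation: [0.001, -3.141, -0.0]
contact_force: [0.8, -0.4, -0.3]
grip_width: 0.0853
gripper_force: 0.0
t: 2.35
tool_pos: [0.2811, 0.1326, 0.3788]
orientation: [-0.0, 3.141, 0.0]
t: 2.77
tool_pos: [0.3313, 0.0074, 0.3788]
orientation: [0.001, 3.141, 0.0]
t: 3.18
tool_pos: [0.3815, -0.1178, 0.3786]
orientation: [0.001, 3.142, 0.0]
t: 3.6
tool_pos: [0.4317, -0.2428, 0.3784]
orientation: [-0.001, -3.141, -0.001]
contact_force: [0.5, 0.5, 0.4]
grip_width: 0.0856
gripper_force: 0.0
[-0.513  0.082  0.074  1.564  0.    -0.512]
```

```bash
python3 -m jog '[[[0.4,-1,0],[0,0,0],-1],[[0.4,-1,0],[0,0,0],-1],[[0.4,-1,0],[0,0,0],-1],[[0.4,-1,0],[0,0,0],-1],[[0.1,-0.6,0],[0,0,0],-1]]'|head -3
python3 - <<'E'
from h import *
for c in("side","top"): cv2.imwrite(f"pics/{c}1.png",cv2.resize(get_image(c)[100:340,200:512,::-1],(624,480)))
E
```

```text
t: 4.02
tool_pos: [0.4749, -0.3587, 0.3771]
orientation: [-0.002, -3.141, -0.001]
```

View pics/side1.png

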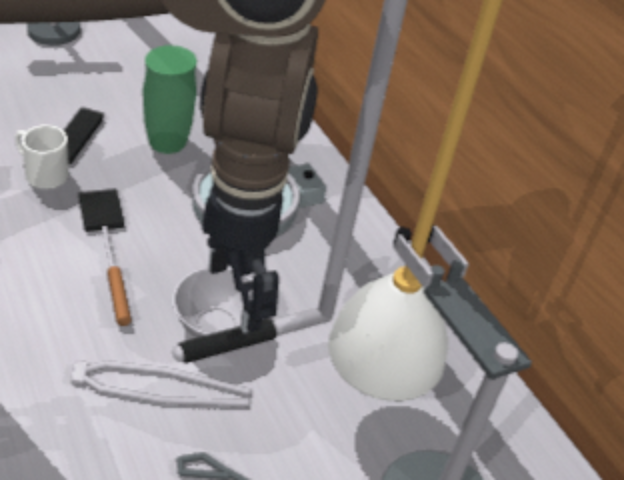

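The gripper hangs just above the black grip, seen from (182,350) to (272,335) in the crop. I descend and close.

```bash
python3 -m jog '[[[0,0,-1],[0,0,0],-1],[[0,0,-1],[0,0,0],-1],[[0,0,-1],[0,0,0],-1],[[0,0,-0.4],[0,0,0],-1],[[0,0,0],[0,0,0],1]]'
python3 -m jog '[[[0,0,0],[0,0,0],1],[[0,0,0],[0,0,0],1],[[0,0,0],[0,0,0],1],[[0,0,0],[0,0,0],1]]'
cat > sw.py <<'E'
from h import *
def meas(yp):
    """swing angle from brass tube pixels in side view, plane x=0.715, pivot y=yp"""
    t=bot.observe()["t"];i=get_image("side");h=cv2.cvtColor(i,cv2.COLOR_RGB2HSV)
    m=((h[...,0]>15)&(h[...,0]<27)&(h[...,1]>120)&(h[...,2]>90)).astype(np.uint8)
    n,l,st,ce=cv2.connectedComponentsWithStats(m)
    # candidates: long, tall component that backprojects to the pendant
    best=None
    for k in range(1,n):
        if st[k,4]<150 or st[k,3]<40: continue
        p=np.argwhere(l==k)[:,::-1]
        q=np.array([at("side",u,0,.715) for u in p])
        ok=(q[:,2]>.3)&(q[:,2]<.9)&(abs(q[:,1]-yp)<.35)
        if ok.sum()<150: continue
        q=q[ok]
        a=np.polyfit(q[:,2],q[:,1],1);th=np.median(np.arctan2(q[:,1]-yp,.93-q[:,2]))
        if best is None or len(q)>best[0]: best=(len(q),-np.arctan(a[0]),th,np.polyval(a,.93),q[:,2].min(),q[:,2].max())
    return t,best
if __name__=="__main__":
    for _ in range(2):
        y=bot.observe()["tool_pos"][1];t,b=meas(y);print(round(t,3),round(float(y),4),np.round(b,4) if b else b)
E
python3 sw.py
```

```text
t: 4.53
tool_pos: [0.4726, -0.3551, 0.2913]
orientation: [0.0, -3.138, -0.005]
contact_force: [-0.1, -0.3, 0.2]
grip_width: 0.0756
gripper_force: 0.0
t: 4.87
tool_pos: [0.4738, -0.3566, 0.2955]
orientation: [0.001, 3.139, -0.002]
contact_force: [1.6, 11.4, 11.5]
grip_width: 0.0255
gripper_force: 8.8
4.867 -0.3566 [ 2.229e+03 -2.000e-04 -1.100e-02 -3.598e-01  3.187e-01  8.506e-01]
4.917 -0.3568 [ 2.230e+03 -0.000e+00 -1.100e-02 -3.600e-01  3.181e-01  8.506e-01]
```

Gripped, and the tube reads plumb at 0.000 rad. I draw it slowly out of the clip.

```bash
python3 -m jog '[[[0,0.2,0],[0,0,0],1],[[0,0.2,0],[0,0,0],1],[[0,0.2,0],[0,0,0],1],[[0,0.2,0],[0,0,0],1],[[0,0.2,0],[0,0,0],1]]'; python3 sw.py
```

```text
t: 5.38
tool_pos: [0.4737, -0.332, 0.2957]
orientation: [0.001, 3.139, -0.004]
contact_force: [-0.8, -1.2, 5.1]
grip_width: 0.0241
gripper_force: 59.0
5.383 -0.332 [ 2.150e+03 -3.230e-02 -4.350e-02 -3.353e-01  3.181e-01  8.435e-01]
5.433 -0.331 [ 2.155e+03 -3.440e-02 -4.560e-02 -3.343e-01  3.181e-01  8.427e-01]
```

```bash
python3 -m jog '[[[0,0.2,0],[0,0,0],1],[[0,0.2,0],[0,0,0],1],[[0,0.2,0],[0,0,0],1],[[0,0.2,0],[0,0,0],1]]'; python3 sw.py
```

```text
t: 5.82
tool_pos: [0.4737, -0.3121, 0.2957]
orientation: [0.001, 3.139, -0.004]
contact_force: [0.6, -1.0, 6.9]
grip_width: 0.0241
gripper_force: 59.8
5.817 -0.3121 [ 2.120e+03 -6.630e-02 -7.770e-02 -3.155e-01  3.181e-01  8.375e-01]
5.867 -0.3111 [ 2.123e+03 -6.830e-02 -7.920e-02 -3.145e-01  3.181e-01  8.375e-01]
```

```bash
python3 -m jog '[[[0,0.2,0],[0,0,0],1],[[0,0.2,0],[0,0,0],1],[[0,0.2,0],[0,0,0],1]]'; python3 sw.py
```

```text
t: 6.17
tool_pos: [0.4737, -0.2972, 0.2957]
orientation: [0.001, 3.139, -0.004]
contact_force: [-0.5, -1.2, 5.9]
grip_width: 0.0242
gripper_force: 59.9
6.167 -0.2972 [ 2.087e+03 -9.050e-02 -1.023e-01 -3.008e-01  3.181e-01  8.344e-01]
6.217 -0.2962 [ 2.083e+03 -9.240e-02 -1.038e-01 -2.997e-01  3.181e-01  8.336e-01]
```

```bash
python3 -m jog '[[[0,0.2,0],[0,0,0],1],[[0,0.2,0],[0,0,0],1],[[0,0.2,0],[0,0,0],1]]'; python3 sw.py
```

```text
t: 6.52
tool_pos: [0.4737, -0.2822, 0.2957]
orientation: [0.002, 3.139, -0.004]
contact_force: [-0.8, -2.5, 6.7]
grip_width: 0.0243
gripper_force: 60.0
6.517 -0.2822 [ 2.063e+03 -1.123e-01 -1.240e-01 -2.859e-01  3.175e-01  8.304e-01]
6.567 -0.2813 [ 2.057e+03 -1.133e-01 -1.252e-01 -2.850e-01  3.175e-01  8.296e-01]
```

```bash
python3 -m jog '[[[0,0.2,0],[0,0,0],1],[[0,0.2,0],[0,0,0],1]]'|head -2; python3 sw.py
```

```text
t: 6.78
tool_pos: [0.4737, -0.2723, 0.2957]
6.783 -0.2723 [ 2.011e+03 -1.173e-01 -1.285e-01 -2.758e-01  3.175e-01  8.272e-01]
6.833 -0.2713 [ 1.995e+03 -1.132e-01 -1.242e-01 -2.747e-01  3.175e-01  8.264e-01]
```

It has slipped out at about 0.12 rad. I fit the swing and plan a shaped transfer.

```bash
cat > plan.py <<'E'
from sw import *
from scipy.optimize import linprog
from scipy.linalg import expm
w=2*np.pi/1.75;L=.76;dt=1/12
F=lambda t:np.array([[np.cos(w*t),np.sin(w*t)/w],[-w*np.sin(w*t),np.cos(w*t)]])
def fit(n):
    ts=[];a=[];r=[]
    for _ in range(n):
        y=bot.observe()["tool_pos"][1];t,b=meas(y);r.append(b[3]-y)
        ts.append(t);a.append(b[1])
    t1=bot.observe()["t"];A=np.array([F(t-t1)[0] for t in ts])
    x,res,*_=np.linalg.lstsq(A,np.array(a),rcond=None)
    print("t",t1,"y",bot.observe()["tool_pos"],"th",np.round(a,4),"pivot-tool",np.mean(r),"state",x,"amp",np.hypot(x[0],x[1]/w),"rms",np.std(A@x-a));return x
def plan(x,D,N,umax,thmax):
    # vars u_1..N, s ; v0=0 ; vN+1=0 ; delay d
    d=.03;B=np.zeros((2,N));T=N*dt
    def thm(tt):
        M=np.zeros((2,N))
        for k in range(N+1):
            tk=k*dt+d
            if tk<=tt:
                g=F(tt-tk)@np.array([0,-.025/dt/L])
                if k<N:M[:,k]+=g
                if k>0:M[:,k-1]-=g
        return M
    te=T+d+1e-6;M=thm(te)
    Aeq=np.zeros((3,N+1));Aeq[:2,:N]=M;Aeq[2,:N]=1
    beq=np.r_[-F(te)@x,D/.025]
    Au=[];bu=[]
    Df=np.zeros((N+1,N));
    for k in range(N+1):
        if k<N:Df[k,k]=1
        if k>0:Df[k,k-1]-=1
    for sg in(1,-1):
        for q in Df: Au.append(np.r_[sg*q,-1]);bu.append(0)
        for tt in np.arange(.1,te,dt/2): Au.append(np.r_[sg*thm(tt)[0],0]);bu.append(thmax-sg*(F(tt)@x)[0])
    R=linprog(np.r_[np.zeros(N),1],A_ub=Au,b_ub=bu,A_eq=Aeq,b_eq=beq,bounds=[(-umax,umax)]*N+[(0,None)])
    if R.status: print(N,R.message);return
    u=np.round(R.x[:N],2);e=F(te)@x+M@u
    print("N",N,"s",round(R.x[N],3),"max th",max(abs((F(tt)@x+thm(tt)@u)[0]) for tt in np.arange(0,te,.04)),"end amp",np.hypot(e[0],e[1]/w),"sum",u.sum())
    for k in range(0,N,5): print(list(map(float,u[k:k+5])))
E
python3 - <<'E'
from plan import *
x=fit(5);y=bot.observe()["tool_pos"][1];np.save("x.npy",x)
for N in(25,30,35): plan(x,.077-y,N,.9,.2)
E
```

```text
t 7.1333 y [ 0.47371506 -0.27180178  0.29569833] th [-0.1043 -0.0914 -0.0763 -0.0601 -0.0418] pivot-tool -0.0035800644100452026 state [-0.02083152  0.41544215] amp 0.11756965352688352 rms 0.0006672942003766474
N 25 s 0.168 max th 0.07061177462884374 end amp 0.00010052776637065691 sum 13.95
[0.17, 0.34, 0.5, 0.67, 0.84]
[0.9, 0.9, 0.9, 0.9, 0.9]
[0.9, 0.73, 0.57, 0.4, 0.23]
[0.06, 0.14, 0.3, 0.47, 0.64]
[0.81, 0.67, 0.5, 0.34, 0.17]
N 30 s 0.092 max th 0.0844954813787229 end amp 0.00017425893683431794 sum 13.940000000000001
[0.09, 0.18, 0.28, 0.37, 0.46]
[0.55, 0.64, 0.74, 0.83, 0.82]
[0.72, 0.63, 0.54, 0.45, 0.36]
[0.26, 0.22, 0.31, 0.41, 0.5]
[0.59, 0.68, 0.74, 0.64, 0.55]
[0.46, 0.37, 0.28, 0.18, 0.09]
N 35 s 0.062 max th 0.09196840163440892 end amp 0.0001425203721169974 sum 13.94
[0.06, 0.12, 0.19, 0.25, 0.31]
[0.37, 0.43, 0.5, 0.56, 0.56]
[0.5, 0.44, 0.37, 0.31, 0.25]
[0.27, 0.33, 0.39, 0.45, 0.52]
[0.58, 0.64, 0.7, 0.75, 0.68]
[0.62, 0.56, 0.5, 0.43, 0.37]
[0.31, 0.25, 0.19, 0.12, 0.06]
```

```bash
python3 -m jog '[[[0,0.09,0],[0,0,0],1],[[0,0.18,0],[0,0,0],1],[[0,0.28,0],[0,0,0],1],[[0,0.37,0],[0,0,0],1],[[0,0.46,0],[0,0,0],1]]' | head -2
python3 -m jog '[[[0,0.55,0],[0,0,0],1],[[0,0.64,0],[0,0,0],1],[[0,0.74,0],[0,0,0],1],[[0,0.83,0],[0,0,0],1],[[0,0.82,0],[0,0,0],1]]' | head -4
python3 -m jog '[[[0,0.72,0],[0,0,0],1],[[0,0.63,0],[0,0,0],1],[[0,0.54,0],[0,0,0],1],[[0,0.45,0],[0,0,0],1],[[0,0.36,0],[0,0,0],1]]' | head -4
python3 -m jog '[[[0,0.26,0],[0,0,0],1],[[0,0.22,0],[0,0,0],1],[[0,0.31,0],[0,0,0],1],[[0,0.41,0],[0,0,0],1],[[0,0.50,0],[0,0,0],1]]' | head -4
python3 -m jog '[[[0,0.59,0],[0,0,0],1],[[0,0.68,0],[0,0,0],1],[[0,0.74,0],[0,0,0],1],[[0,0.64,0],[0,0,0],1],[[0,0.55,0],[0,0,0],1]]' | head -4
python3 -m jog '[[[0,0.46,0],[0,0,0],1],[[0,0.37,0],[0,0,0],1],[[0,0.28,0],[0,0,0],1],[[0,0.18,0],[0,0,0],1],[[0,0.09,0],[0,0,0],1]]'
python3 - <<'E'
from plan import *
x=fit(8);y=bot.observe()["tool_pos"][1]
for N in(20,25): plan(x,.077-y,N,.5,.1)
E
```

```text
t: 7.55
tool_pos: [0.4737, -0.2377, 0.2957]
t: 7.97
tool_pos: [0.4737, -0.1473, 0.2957]
orientation: [0.002, 3.138, -0.002]
contact_force: [0.6, -1.2, 6.8]
t: 8.38
tool_pos: [0.4737, -0.0795, 0.2957]
orientation: [0.0, 3.139, -0.001]
contact_force: [-1.3, -1.2, 8.0]
t: 8.8
tool_pos: [0.4737, -0.0377, 0.2957]
orientation: [0.002, 3.139, -0.001]
contact_force: [-1.1, -0.6, 7.5]
t: 9.22
tool_pos: [0.4737, 0.0433, 0.2957]
orientation: [0.0, 3.139, 0.001]
contact_force: [-1.6, -1.4, 6.9]
t: 9.63
tool_pos: [0.4737, 0.0775, 0.2957]
orientation: [-0.0, 3.139, 0.001]
contact_force: [-0.6, -1.2, 8.1]
grip_width: 0.0243
gripper_force: 60.2
t 10.0333 y [0.47371757 0.07718058 0.29566836] th [0.0061 0.0057 0.0078 0.0103 0.01   0.0113 0.0123 0.0114] pivot-tool -0.0036605997419919545 state [ 0.01110331 -0.01249597] amp 0.01163600154112192 rms 0.0006920000687162896
N 20 s 0.013 max th 0.011103306142490266 end amp 7.00177060116294e-05 sum 1.214306433183765e-17
[0.01, 0.03, 0.03, 0.02, 0.01]
[-0.01, -0.02, -0.03, -0.05, -0.05]
[-0.04, -0.03, -0.02, -0.0, 0.01]
[0.02, 0.04, 0.04, 0.03, 0.01]
N 25 s 0.007 max th 0.011103306142490266 end amp 0.00028392775878330426 sum -0.009999999999999993
[0.01, 0.01, 0.0, -0.0, -0.01]
[-0.02, -0.03, -0.03, -0.04, -0.03]
[-0.03, -0.02, -0.01, -0.01, 0.0]
[0.01, 0.01, 0.02, 0.03, 0.03]
[0.03, 0.03, 0.02, 0.01, 0.01]
```

Residual amplitude is about 0.012 rad, or 9 mm. I fit it again with a zero offset, then trim it out.

```bash
cat >> plan.py <<'E'
def fitb(n):
    ts=[];a=[];r=[]
    for _ in range(n):
        y=bot.observe()["tool_pos"][1];t,b=meas(y);ts.append(t);a.append(b[1]);r.append(b[3]-b[1]*.82)
    t1=bot.observe()["t"];A=np.array([np.r_[F(t-t1)[0],1] for t in ts])
    x=np.linalg.lstsq(A,np.array(a),rcond=None)[0]
    print("t",t1,"y",y,"bias",x[2],"state",x[:2],"amp",np.hypot(x[0],x[1]/w),"rms",np.std(A@x-a));return x[:2]
E
python3 - <<'E'
from plan import *
x=fitb(22);y=bot.observe()["tool_pos"][1]
for N in(15,20): plan(x,.077-y,N,.5,.1)
E
```

```text
t 11.1333 y 0.07713065037240426 bias -0.0012748162245238054 state [-0.00467548  0.04224632] amp 0.01266138011984493 rms 0.0007067380356363279
N 15 s 0.033 max th 0.013259428567510799 end amp 0.00022023120108530418 sum -0.010000000000000023
[-0.03, -0.07, -0.03, -0.0, 0.03]
[0.06, 0.1, 0.09, 0.05, 0.02]
[-0.01, -0.04, -0.08, -0.07, -0.03]
N 20 s 0.011 max th 0.010319997590379536 end amp 0.00014767342796138795 sum 0.01999999999999999
[-0.01, -0.01, 0.01, 0.02, 0.03]
[0.04, 0.05, 0.04, 0.03, 0.02]
[0.01, -0.0, -0.01, -0.02, -0.03]
[-0.05, -0.04, -0.03, -0.02, -0.01]
```

```bash
python3 -m jog '[[[0,-0.03,0],[0,0,0],1],[[0,-0.07,0],[0,0,0],1],[[0,-0.03,0],[0,0,0],1],[[0,0,0],[0,0,0],1],[[0,0.03,0],[0,0,0],1]]' | head -2
python3 -m jog '[[[0,0.06,0],[0,0,0],1],[[0,0.10,0],[0,0,0],1],[[0,0.09,0],[0,0,0],1],[[0,0.05,0],[0,0,0],1],[[0,0.02,0],[0,0,0],1]]' | head -2
python3 -m jog '[[[0,-0.01,0],[0,0,0],1],[[0,-0.04,0],[0,0,0],1],[[0,-0.08,0],[0,0,0],1],[[0,-0.07,0],[0,0,0],1],[[0,-0.03,0],[0,0,0],1]]' | head -2
python3 - <<'E'
from plan import *
x=fitb(24);y=bot.observe()["tool_pos"][1]
for N in(15,20): plan(x,.077-y,N,.5,.1)
E
```

```text
t: 11.55
tool_pos: [0.4737, 0.0743, 0.2957]
t: 11.97
tool_pos: [0.4737, 0.0825, 0.2957]
t: 12.38
tool_pos: [0.4737, 0.0768, 0.2957]
t 13.5833 y 0.07667107113784317 bias -0.0005084247079248524 state [0.00086085 0.0001471 ] amp 0.0008618247912038258 rms 0.0005209840106013967
N 15 s 0.002 max th 0.0008608504055414 end amp 0.0003053428611601732 sum 0.0
[0.0, 0.0, 0.01, 0.01, 0.0]
[0.0, -0.0, -0.0, -0.01, -0.01]
[-0.0, -0.0, 0.0, 0.0, 0.0]
N 20 s 0.001 max th 0.0008614471491450583 end amp 0.0008618247912038258 sum 0.0
[0.0, 0.0, 0.0, 0.0, 0.0]
[0.0, 0.0, -0.0, -0.0, -0.0]
[-0.0, -0.0, -0.0, -0.0, 0.0]
[0.0, 0.0, 0.0, 0.0, 0.0]
```

Swing is below 1 mm. I check the centring in pictures while the hold runs.

```bash
python3 - <<'E'
from h import *
im=[cv2.resize(get_image(c)[80:280,200:460,::-1],(390,300),interpolation=2) if c=="side" else cv2.resize(get_image(c)[60:260,130:390,::-1],(390,300),interpolation=2) for c in("side","top")]
cv2.imwrite("pics/hold.png",np.hstack(im))
# expected rim centre & outline: shade mask vs model
for c in("side","top"):
    for d in finder.masks_of("pendant",c)[:2]:
        m=d["pixels"];v,u=np.nonzero(m);print(c,d["p"],d["at"],u.min(),u.max(),v.min(),v.max(),"pred rim L/R",[np.round(proj(c,np.array([.715,.0765+e,.11])),1) for e in(-.076,0,.076)])
E
for i in 1 2; do :; done
python3 -m jog '[[[0,0,0],[0,0,0],1],[[0,0,0],[0,0,0],1],[[0,0,0],[0,0,0],1],[[0,0,0],[0,0,0],1],[[0,0,0],[0,0,0],1]]'|head -1
python3 -m jog '[[[0,0,0],[0,0,0],1],[[0,0,0],[0,0,0],1],[[0,0,0],[0,0,0],1],[[0,0,0],[0,0,0],1],[[0,0,0],[0,0,0],1]]'|head -1
```

```text
side 0.9 [328.5, 159.8] 302 348 0 193 pred rim L/R [array([333.6, 193.9]), array([323.8, 179.6]), array([314.8, 166.2])]
top 0.8 [229.1, 110.5] 206 252 24 143 pred rim L/R [array([253.3, 123.5]), array([232.6, 123. ]), array([211.9, 122.5])]
t: 14.2
t: 14.62
```

View pics/hold.png

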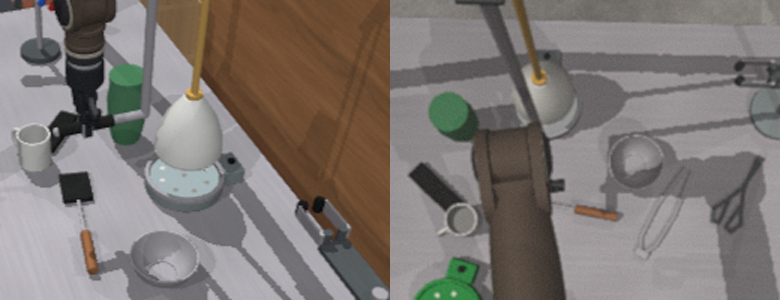

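The shade hangs centred over the grey lamp (side crop at about (190,165)), with the vase and bowl untouched. I finish the hold, then open and retreat upwards.

```bash
python3 -m jog '[[[0,0,0],[0,0,0],1],[[0,0,0],[0,0,0],1],[[0,0,0],[0,0,0],1],[[0,0,0],[0,0,0],1],[[0,0,0],[0,0,0],1]]'|head -1
python3 -m jog '[[[0,0,0],[0,0,0],1],[[0,0,0],[0,0,0],1],[[0,0,0],[0,0,0],1],[[0,0,0],[0,0,0],1],[[0,0,0],[0,0,0],1]]'|head -1
python3 -c "
from plan import *
fitb(12)"
python3 -m jog '[[[0,0,0],[0,0,0],0.6],[[0,0,0],[0,0,0],0.2],[[0,0,0],[0,0,0],-0.4],[[0,0,0],[0,0,0],-1],[[0,0,0],[0,0,0],-1]]'
python3 -m jog '[[[0,0,0],[0,0,0],-1],[[0,0,0],[0,0,0],-1],[[0,0,0],[0,0,0],-1]]'
python3 -c "
from plan import *
for _ in range(2): print(meas(.0767))
fitb(18)"
```

```text
t: 15.03
t: 15.45
t 16.05 y 0.07667309602174703 bias -5.4262589331658774e-05 state [-0.0013344   0.00090197] amp 0.001357838089466614 rms 0.0005930241951360195
t: 16.47
tool_pos: [0.4733, 0.0766, 0.2937]
orientation: [-0.001, -3.141, 0.0]
contact_force: [-0.6, 1.2, 0.9]
grip_width: 0.0691
gripper_force: 0.0
t: 16.72
tool_pos: [0.4733, 0.0767, 0.2938]
orientation: [-0.001, -3.141, 0.0]
contact_force: [-0.4, 0.2, 0.3]
grip_width: 0.0854
gripper_force: 0.0
(16.7167, (880, np.float64(0.00040666370898097373), np.float64(-0.010876950593793022), np.float64(0.07228991388117563), np.float64(0.3006726285893436), np.float64(0.7088704592719512)))
(16.7667, (885, np.float64(-0.0003109378002858118), np.float64(-0.011063144596536359), np.float64(0.07250840365542773), np.float64(0.3006726285893436), np.float64(0.7088704592719512)))
t 17.7167 y 0.07667212975087227 bias -0.0011332756585606162 state [-0.00057538 -0.00402025] amp 0.0012589078316656997 rms 0.0005491181431823115
```

```bash
python3 -m jog '[[[0,0,0.5],[0,0,0],-1],[[0,0,0.8],[0,0,0],-1],[[0,0,1],[0,0,0],-1],[[0,0,1],[0,0,0],-1],[[0,0,0.7],[0,0,0],-1]]'
python3 -m jog '[[[-1,0,0],[0,0,0],-1],[[-1,0,0],[0,0,0],-1],[[-1,0,0],[0,0,0],-1],[[-0.5,0,0],[0,0,0],-1],[[0,0,0],[0,0,0],-1]]'
python3 - <<'E'
from plan import *
fitb(22);print(meas(.0767))
im=[cv2.resize(get_image(c)[:,:,::-1],(400,300),interpolation=3) for c in("side","top")]
cv2.imwrite("pics/end.png",np.hstack(im))
E
```

```text
t: 18.13
tool_pos: [0.4733, 0.0767, 0.3961]
orientation: [0.001, 3.14, 0.0]
contact_force: [-0.1, -0.5, -0.5]
grip_width: 0.0852
gripper_force: 0.0
t: 18.55
tool_pos: [0.3839, 0.0766, 0.3948]
orientation: [-0.0, 3.14, 0.001]
contact_force: [0.8, 0.4, 0.5]
grip_width: 0.0852
gripper_force: 0.0
t 19.65 y 0.07667555131157261 bias 0.0003388430741992545 state [-0.00051919 -0.00099875] amp 0.000589017359196881 rms 0.0009170391513937813
(19.65, (881, np.float64(0.0004772005990294832), np.float64(-0.01204620456476581), np.float64(0.07178810400271507), np.float64(0.3006726285893436), np.float64(0.7105043819631228)))
```

View pics/end.png

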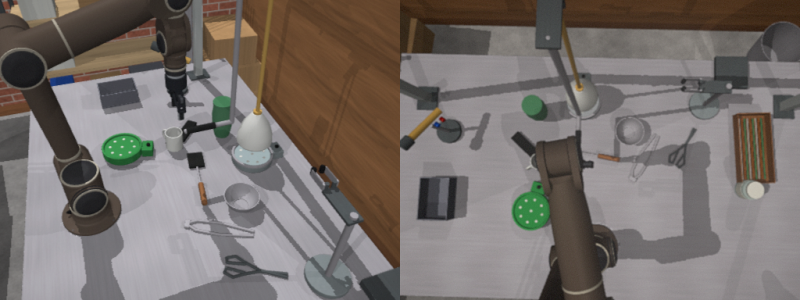

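The pendant hangs still over the lamp (side half, (255,140)). The gripper is clear of the handle, and the clip, vase and bench items are where they were.

```bash
python3 -c "
from cell import bot
print(bot.close_job())"
```

```text
the job is handed in; nothing more can be done
None
```

The pendant is out of its clip and hanging over the grey curing lamp, centred to within about 5 mm by the cameras. It was steadied there for over three seconds before release and left with a swing under 1 mm. The job was handed in at about 20 s, with the robot clear and the other things on the bench looking undisturbed.

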